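Change the pin in the V-blocks and hold the new one down

TASK

Change over the pin in the V-block fixture: lay the finished pin that lies in the steel V-blocks into the open drawer of the small drawer unit, without dropping it, and slide the drawer fully shut. Then take the new pin from the wooden rest, seat it in the V-blocks centred end to end, and press it down into the V with a firm push of about 10 N, so that it bears on both sides of the V; the program finishes while still holding it pressed there. Leave the calipers, chuck key, pliers and punch where they are.

Things in the scene. Friction and masses are not known exactly. Their poses are not given: they have to be found in the camera images.
- vee_fixture: Fixed steel fixture: base plate 72 (x) x 88 (y) x 10 mm with two V-blocks 52 mm wide (x), 18 mm thick, 46 mm high, centred at y = -31 and +31 mm; a 44 mm gap between them leaves room for fingers. The 90 degree V runs along y: apex at z = 28 mm, mouth 36 mm. Origin: centre of underside, z up. A seated pin's axis is at x = 0, z = 45 mm. The finished pin starts in it.
- vee_side_a: The sloping flanks of both V-blocks on the fixture's -x side; same origin and axes as the fixture.
- vee_side_b: The sloping flanks of both V-blocks on the fixture's +x side; same origin and axes as the fixture.
- wood_rest: Fixed wooden rest: base 72 (x) x 88 (y) x 8 mm with two wood saddles 46 mm wide (x), 16 mm thick, 41 mm high at y = -33 and +33 mm, a 50 mm gap between them for fingers. Each has a square notch 28 mm wide, floor at z = 25 mm. Origin: centre of underside. The new pin lies in it along y, axis at z = 37 mm. It may stand left or right of the steel fixture.
- finished_pin: Finished pin, steel, about 0.25 kg: a round barrel 24 mm in diameter and 84 mm long with two thin dark rings round it and a 14 mm diameter, 6 mm long journal at each end (96 mm overall). Origin at its centre, y along its axis. Starts seated in the V-blocks.
- new_pin: New pin, plain round steel, about 0.27 kg, 24 mm in diameter over its whole 96 mm length. Origin at its centre, y along its axis. Starts in the wooden rest.
- drawer_unit: Fixed grey drawer unit, 210 (x) x 160 (y) x 68 mm high, with one drawer that slides out to the unit's -x, towards the robot. Origin at the centre of the underside, z up. Right of it (y -0.22 to 0.01 m) stands a drill press: its table and base begin 0.57 m ahead of the robot, its hood (above 0.51 m high) 0.53 m ahead; swing across in front of it.
- drawer_unit_drawer0 (a joint): Drawer opening in m: 0 is fully shut, 0.141 fully out; it starts 0.12 to 0.14 open and slides with 1 N of friction plus slight damping.
- drawer_floor (a point): Centre of the drawer's inner floor (moves with the drawer; 22 mm above the bench), axes as the unit's. Inside: 165 mm (x) by 118 mm (y), walls 24 mm above the floor. The unit's casing begins 90 mm to -x of the unit's origin; only the part of the drawer in front of it is open from above (114 to 134 mm of x), so a pin goes in lying along y.
- drawer_unit_drawer0_handle (a point): Middle of the drawer's bar handle, an 80 mm bar along y that stands 35 mm in front of the drawer front, about 38 mm above the bench; pushing it to the unit's +x shuts the drawer.
- calipers: Calipers lying on the bench, 56 x 170 x 12 mm; leave alone.
- chuck_key: Drill chuck key lying on the bench, 47 x 60 x 12 mm; leave alone.
- pliers_flat: Pliers lying on the bench, 46 x 140 x 11 mm; leave alone.
- setting_punch: Thin hexagonal steel punch lying on the bench, 12 x 90 x 10 mm; leave alone.

How it is judged:
On the way, in this order (a step that is already met when the one before it is completed fails the run):
1. the finished pin lies let go in the open drawer (x of finished_pin in the frame of drawer_floor between -0.085 and 0.085 m and y of finished_pin in the frame of drawer_floor between -0.058 and 0.058 m and z of finished_pin in the frame of drawer_floor between 0 and 0.022 m and contact force between finished_pin and the fingers below 0.05 N and value of joint drawer_unit_drawer0 above 0.05 m), for 0.2 s.
2. the drawer is shut with the finished pin in it (x of finished_pin in the frame of drawer_floor between -0.085 and 0.085 m and y of finished_pin in the frame of drawer_floor between -0.058 and 0.058 m and z of finished_pin in the frame of drawer_floor between 0 and 0.022 m and contact force between finished_pin and the fingers below 0.05 N and value of joint drawer_unit_drawer0 below 0.006 m), for 0.2 s.
3. the new pin is seated in the V-blocks and pressed onto both sides of the V (x of new_pin in the frame of vee_fixture between -0.003 and 0.003 m and y of new_pin in the frame of vee_fixture between -0.012 and 0.012 m and z of new_pin in the frame of vee_fixture between 0.042 and 0.048 m and angle between the y axis of new_pin and the y axis of vee_fixture, either way round below 0.04 rad and contact force between new_pin and vee_side_a above 3 N and contact force between new_pin and vee_side_b above 3 N and contact force between new_pin and the fingers above 4 N), for 0.2 s.
At the end, for the whole second after the job is handed in: Finished pin in the drawer, drawer within 6 mm of shut. New pin seated in the V: axis within 3 mm sideways and in height, within 0.04 rad of the V, centred end to end within 12 mm, at rest, the fingers still pressing it so that each side of the V carries more than 3 N (all of step 2 and all of step 3 and linear speed of new_pin below 0.02 m/s); the arm keeps its last pose, push and grip.
It fails at once if the calipers, chuck key, pliers or punch is moved by more than 3 cm (distance of any of calipers, chuck_key, pliers_flat, setting_punch from where it was at the start of the episode above 0.03 m).
It fails at once if the finished pin is let go more than 10 cm above the bench (height (world z) of finished_pin above 0.1 m and contact force between finished_pin and the fingers below 0.01 N).
It fails at once if the new pin is let go more than 10 cm above the bench (height (world z) of new_pin above 0.1 m and contact force between new_pin and the fingers below 0.01 N).
It also fails if it takes over 69 s, if anything falls off the work surface, if the arm or the gripper's body presses on something with over 40 N, if the wrist force passes 120 N, or if a joint passes its speed limit or range.

ROBOT

A 7-joint arm with a two-finger parallel gripper is mounted at the origin on a cart in front of the work surface, level with it; the furniture and walls round the work are solid. World frame = base frame: x ahead of the robot, y to its left, z up, the work surface at z = 0. Lengths are in m, angles in rad, forces in N, time in s.
With the tool pointing down it reaches from about 0.4 to 0.85 m from the base axis. Payload 10.4 kg.
Tool frame: the origin (TCP) lies between the finger pads; the fingertips stand 14 mm ahead of it and the grasp point (between the pads) lies 5 mm behind it; z points along the fingers, y is the direction in which the jaws open and shut (so a half turn about z gives the same grasp; the last joint's range is limited). The gripper opens to 87 mm and grips with 3 to 60 N. Pads are 19 mm wide; open, the fingers measure 117 mm over their backs; the gripper's body (75 mm by 190 mm) begins 51 mm behind the grasp point.
Start: joints at [-1.135, 0.332, -0.065, 1.46, 0.022, 1.35, -0.088], TCP at [0.277, 0.56, 0.237] pointing down, gripper open.
Joint ranges: [-2.6, 2.6], [-0.5, 2.12], [-1.47, 1.34], [0.16, 2.42], [-1.27, 4.41], [0.06, 2.06], [-2.6, 2.6]. Speed limits (rad/s): [2.22, 2.22, 2.79, 2.79, 3.14, 3.14, 3.14].

INTERFACE

Orientations are given as a unit quaternion [x, y, z, w].
In Python, from bench import readout, camera, calibration, order gives the robot as it stands.
- The arm moves only by the tool apply_moves, never from a script. Its argument "deltas" is a list of rows, each an object with "translation": the shift along the world's x, y, z in m, a list of three; "turn": the turn, a rotation vector about the world's x, y, z in rad, a list of three; "hand": the finger opening in m, from 0 to 0.087. A call has 1 to 5 rows; each row shifts and turns the pose as measured when the row begins; what a row does not reach is not made up. A row lasts 1/10 s, in which the tool goes at most 50 mm and 8.59 degrees, less where a joint would pass 70% of its speed; a pose out of reach is approached as far as the arm can. A call with a gripper value outside its range is refused whole. The fingers move at their own pace and stop on an object; "newtons" is the grip in N (left out, the last holds). Time passes only in rows, so rows that do not move let the fingers close. It gives the time, the measured TCP pose, the force and the opening at its end, in the units of the state.
- readout.read_state(): the state, without advancing time (a new reading comes with each control period).
- camera(name): name is "scene" or "top"; returns the picture (400x640x3 uint8, red, green, blue); there is no depth.
- calibration(name): a dict with "fx", "fy", "cx", "cy" (pixels), "extrinsics" (4x4, takes a point from world to camera coordinates). Camera axes: x right, y down, z forward; pixel columns grow to the right and rows downward; lengths in m; the calibration is good to about 2 mm. A picture is of the moment at which its call begins. calibration takes no time and is no camera call.
- order.close_job(): hands the job in, once; it reports no verdict.
The state is a dict: "time": time; "joint_positions": joint angles; "joint_vel": joint speeds; "joint_torque": joint torques, N m; "ee_pos": TCP position; "eef_rot": TCP orientation; "ft_force": force on the tool from outside, world axes, zero at the start; "torque": the same for the moment, N m; "width": finger opening in m.
Only numpy, scipy, OpenCV 4.12 (cv2) and the standard library are available. Lean on these libraries where they do the work, as an engineer would, in place of code of your own. Each camera call takes 0.05 s, during which the arm holds its last target. There are 200 camera calls.

## Working session

There is one attempt and no reset: what is moved stays moved. The work goes in short steps, Python scripts to look and compute and a tool call to move; the robot and the scene stay as the last step left them, time stands still between calls to the robot, and variables do not carry over. Pictures are saved under pics/ and viewed, about 8 in all and at most 12, crops included, and the job is handed in when it is done.

Besides the shell and the picture viewer there is one more tool, called as name(argument=value, ...), one argument or row to a line, values as JSON. apply_moves: Moves the arm, as the interface text tells. Its arguments: {"type":"object","properties":{"deltas":{"type":"array","items":{"type":"object","properties":{"translation":{"type":"array","items":{"type":"number"}},"turn":{"type":"array","items":{"type":"number"}},"hand":{"type":"number"}}}},"newtons":{"type":"number"}},"required":["deltas"]}

```bash
mkdir -p pics; cat > h.py <<'E'
import numpy as np, cv2
from bench import readout, camera, calibration, order
def snap(n,f):
    im=camera(n); cv2.imwrite(f'pics/{f}.png',cv2.cvtColor(im,cv2.COLOR_RGB2BGR)); return im
def ray(n,u,v,z):
    c=calibration(n);E=np.array(c['extrinsics']);R=E[:3,:3];t=E[:3,3]
    o=-R.T@t; d=R.T@np.array([(u-c['cx'])/c['fx'],(v-c['cy'])/c['fy'],1])
    return o+d*(z-o[2])/d[2]
def proj(n,p):
    c=calibration(n);E=np.array(c['extrinsics']);q=E[:3,:3]@np.array(p)+E[:3,3]
    return c['fx']*q[0]/q[2]+c['cx'],c['fy']*q[1]/q[2]+c['cy']
def st():
    s=readout.read_state()
    print({k:np.round(s[k],4).tolist() for k in ('time','joint_positions','ee_pos','eef_rot','ft_force','torque','width')})
E
python3 -c "
from h import *
for n in('scene','top'): snap(n,n+'0'); c=calibration(n); print(n,c['fx'],c['cx'],c['cy'],np.round(c['extrinsics'],3).tolist())
st()"
```

```text
scene 380.43628505611196 322.7112890996299 200.76028283921602 [[0.612, -0.791, -0.015, -0.307], [-0.532, -0.398, -0.747, 0.394], [0.585, 0.466, -0.664, 0.671], [0.0, 0.0, 0.0, 1.0]]
top 413.6467719154109 315.5449250681945 195.46141754411988 [[0.006, -1.0, 0.002, 0.047], [-0.984, -0.006, -0.181, 0.574], [0.181, -0.001, -0.984, 1.2], [0.0, 0.0, 0.0, 1.0]]
{'time': 0.1, 'joint_positions': [-1.1345, 0.3328, -0.0647, 1.4609, 0.0216, 1.3499, -0.0885], 'ee_pos': [0.2767, 0.5601, 0.2358], 'eef_rot': [0.2274, 0.9738, -0.0006, -0.0001], 'ft_force': [-0.0424, 0.6074, -0.5605], 'torque': [-0.0336, -0.031, 0.0531], 'width': 0.0869}
```

View pics/top0.png

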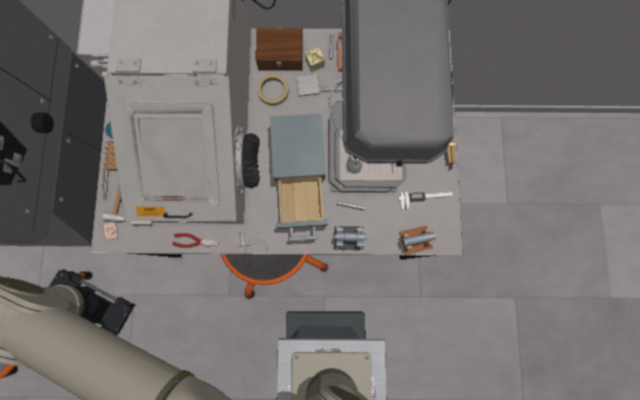

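View pics/scene0.png

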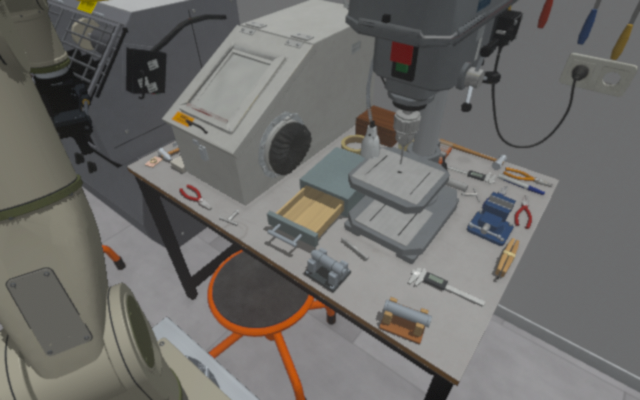

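The top view shows the drawer at about (300,200), its handle at (302,238), the V-fixture at (350,237) and the turned wooden rest at (418,239). I'll enlarge both areas.

```bash
python3 -c "
from h import *
a=cv2.imread('pics/top0.png')[170:260,265:445]; a=cv2.resize(a,None,fx=4.4,fy=4.4,interpolation=cv2.INTER_CUBIC)
cv2.imwrite('pics/c1.png',a)
b=cv2.imread('pics/scene0.png')[175:345,255:445]; b=cv2.resize(b,None,fx=3.5,fy=3.5,interpolation=cv2.INTER_CUBIC); cv2.imwrite('pics/c2.png',b)"
```

```text
(no output)
```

View pics/c1.png

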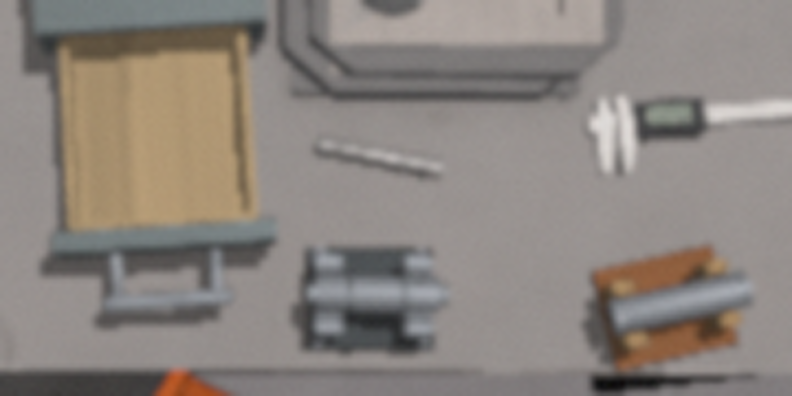

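View pics/c2.png

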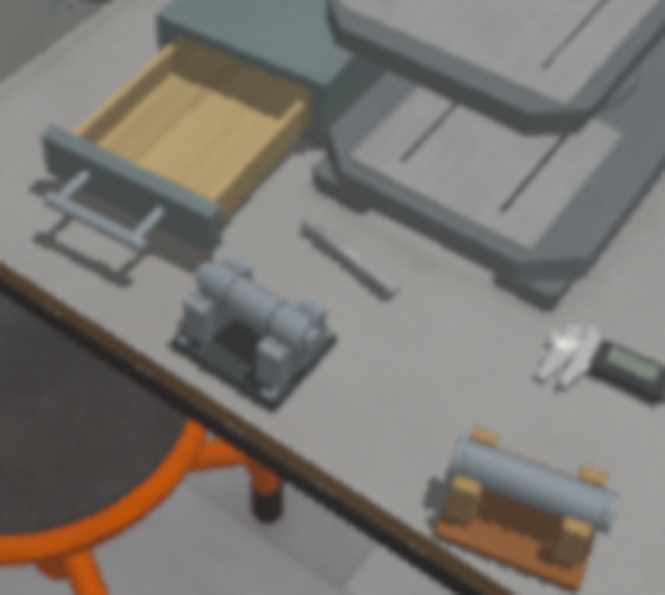

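Crop c1: finished pin runs (306,291)–(447,295), new pin (613,317)–(750,290), handle bar (103,305)–(228,297), drawer interior corners about (72,228),(250,218),(60,40),(243,32). Crop c2 shows the same layout and the finished pin's two rings.

```bash
cat >> h.py <<'E'
def crop(u,v,x0,y0,s): return (u+.5)/s-.5+x0,(v+.5)/s-.5+y0
E
python3 -c "
from h import *
def T(u,v,z): return ray('top',*crop(u,v,265,170,4.4),z)
def L(n,a,b,z):
    p,q=T(*a,z),T(*b,z); d=q-p; print(n,((p+q)/2).round(4),'len',np.linalg.norm(d).round(4),'yaw of y axis',np.degrees(np.arctan2(d[0],-d[1])).round(1))
L('fin',(306,291),(447,295),.05)
L('fixtop blocks',(327,298),(422,298),.046)
L('new',(613,317),(750,290),.042)
L('handle',(103,303),(228,296),.043)
L('front top',(50,238),(275,222),.055)
L('casing',(38,38),(264,28),.068)
L('inner near',(70,230),(255,216),.04)
L('punch',(318,147),(440,170),.01)
for n,p in dict(fl=T(306,291,.045),fr=T(447,295,.045),nl=T(613,317,.037),nr=T(750,290,.037),hl=T(103,303,.038),hr=T(228,296,.038)).items():
    u,v=proj('scene',p); print(n,p.round(4),((u-255)*3.5,(v-175)*3.5))
"
```

```text
fin [ 0.4512 -0.0534  0.05  ] len 0.0955 yaw of y axis -1.3
fixtop blocks [ 0.4481 -0.0524  0.046 ] len 0.0645 yaw of y axis 0.3
new [ 0.446  -0.2618  0.042 ] len 0.096 yaw of y axis 11.4
handle [0.4465 0.0896 0.043 ] len 0.0851 yaw of y axis 3.5
front top [0.4926 0.0917 0.055 ] len 0.1529 yaw of y axis 4.4
casing [0.6266 0.1008 0.068 ] len 0.1548 yaw of y axis 2.9
inner near [0.4992 0.0923 0.04  ] len 0.1274 yaw of y axis 4.7
punch [ 0.5498 -0.0595  0.01  ] len 0.0878 yaw of y axis -10.5
fl [ 0.4527 -0.0059  0.045 ] (np.float64(198.59033683003216), np.float64(269.13987530813426))
fr [ 0.4505 -0.1017  0.045 ] (np.float64(312.23093721839234), np.float64(339.7349303374808))
nl [ 0.4369 -0.2159  0.037 ] (np.float64(453.73819927562374), np.float64(454.60035727364306))
nr [ 0.4558 -0.3103  0.037 ] (np.float64(612.6173100019818), np.float64(517.825646192521))
hl [0.4443 0.1324 0.038 ] (np.float64(43.63844472307443), np.float64(194.8959787026305))
hr [0.4496 0.0471 0.038 ] (np.float64(137.1800531027872), np.float64(243.56625123597283))
```

apply_moves(
  deltas=[
    {"translation":[0.012,-0.047,0],"turn":[0,0,-0.139],"hand":0.06},
    {"translation":[0.012,-0.047,0],"turn":[0,0,-0.139],"hand":0.06},
    {"translation":[0.012,-0.047,0],"turn":[0,0,-0.139],"hand":0.06},
    {"translation":[0.012,-0.047,0],"turn":[0,0,-0.139],"hand":0.06},
    {"translation":[0.012,-0.047,0],"turn":[0,0,-0.139],"hand":0.06},
  ],
  newtons=30,
)

```text
time: 0.6
ee_pos: [0.3325, 0.322, 0.231]
eef_rot: [0.551, 0.834, -0.003, -0.003]
ft_force: [1.3, -0.3, -0.3]
width: 0.0616
```

apply_moves(
  deltas=[
    {"translation":[0.015,-0.047,0],"turn":[0,0,-0.1],"hand":0.06},
    {"translation":[0.015,-0.047,0],"turn":[0,0,-0.1],"hand":0.06},
    {"translation":[0.015,-0.047,0],"turn":[0,0,-0.1],"hand":0.06},
    {"translation":[0.015,-0.047,0],"turn":[0,0,-0.1],"hand":0.06},
    {"translation":[0.015,-0.047,0],"turn":[0,0,0],"hand":0.06},
  ],
)

```text
time: 1.1
ee_pos: [0.4053, 0.0829, 0.2303]
eef_rot: [0.714, 0.701, -0.002, -0.004]
ft_force: [0.6, -0.1, -0.3]
width: 0.0603
```

apply_moves(
  deltas=[
    {"translation":[0.014,-0.045,-0.01],"turn":[0,0,0],"hand":0.06},
    {"translation":[0.014,-0.045,-0.01],"turn":[0,0,0],"hand":0.06},
    {"translation":[0.014,-0.045,-0.01],"turn":[0,0,0],"hand":0.06},
    {"translation":[0,0,-0.03],"turn":[0,0,0],"hand":0.06},
  ],
)

```text
time: 1.5
ee_pos: [0.4501, -0.0639, 0.1724]
eef_rot: [0.717, 0.698, 0.002, -0.001]
ft_force: [0.8, 0.9, -0.4]
width: 0.0599
```

```bash
cat >> h.py <<'E'
from scipy.spatial.transform import Rotation
def goto(p,yaw=0):
    "delta from measured pose to TCP p, tool down with jaw axis at yaw (deg) from +x"
    s=readout.read_state(); a=np.radians(yaw); y=np.array([np.cos(a),np.sin(a),0]); z=np.array([0,0,-1.]); x=np.cross(y,z)
    r=Rotation.from_matrix(np.stack([x,y,z],1))*Rotation.from_quat(s['eef_rot']).inv()
    print('d',(np.array(p)-s['ee_pos']).round(4),'turn',r.as_rotvec().round(4))
E
python3 -c "
from h import *
st(); goto((.451,-.053,.09),0)"
```

```text
{'time': 1.5, 'joint_positions': [-0.5682, -0.0259, 0.6127, 2.0036, 0.0113, 1.1581, 0.0131], 'ee_pos': [0.4501, -0.0639, 0.1724], 'eef_rot': [0.7165, 0.6976, 0.0021, -0.0011], 'ft_force': [0.7751, 0.9263, -0.4014], 'torque': [-0.0066, 0.0552, -0.0132], 'width': 0.0599}
d [ 0.0009  0.0109 -0.0824] turn [-0.0045  0.0013  0.0268]
```

apply_moves(
  deltas=[
    {"translation":[0.001,0.011,-0.04],"turn":[-0.004,0.001,0.027],"hand":0.06},
    {"translation":[0,0,-0.04],"turn":[0,0,0],"hand":0.06},
    {"translation":[0,0,0],"turn":[0,0,0],"hand":0.06},
  ],
)

```text
time: 1.8
ee_pos: [0.449, -0.0552, 0.0876]
eef_rot: [0.709, 0.706, -0.001, -0.001]
ft_force: [-0.3, -0.0, 0.3]
width: 0.0598
```

```bash
python3 -c "
from h import *
goto((.451,-.053,.05),0)
snap('scene','s1'); b=cv2.imread('pics/s1.png')[205:315,250:430]; b=cv2.resize(b,None,fx=4.4,fy=4.4,interpolation=cv2.INTER_CUBIC); cv2.imwrite('pics/c3.png',b)"
```

```text
d [ 0.002   0.0022 -0.0376] turn [ 0.0006 -0.0029  0.004 ]
```

View pics/c3.png

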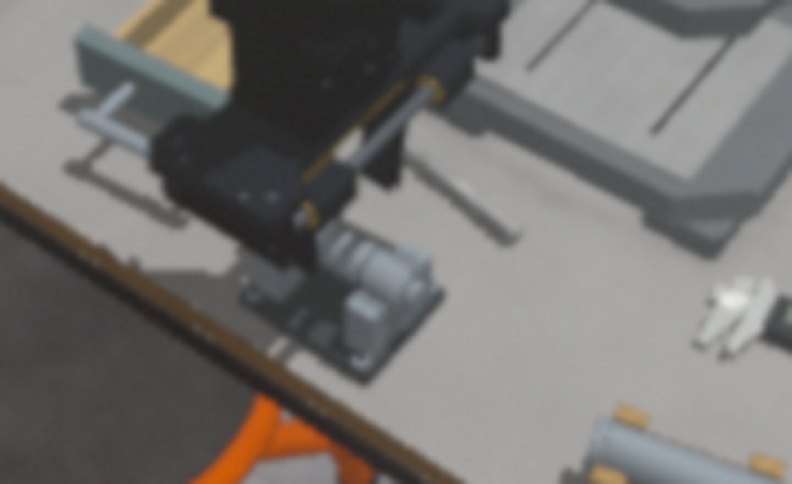

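The crop shows the jaws astride the pin, tips at about (300,258) and (385,185). The gap between the blocks is below them, so I'm descending and gripping.

apply_moves(
  deltas=[
    {"translation":[0.002,0.002,-0.02],"turn":[0,-0.003,0.004],"hand":0.06},
    {"translation":[0,0,-0.018],"turn":[0,0,0],"hand":0.06},
    {"translation":[0,0,0],"turn":[0,0,0],"hand":0.06},
  ],
)

```text
time: 2.15
ee_pos: [0.4564, -0.0525, 0.0571]
eef_rot: [0.707, 0.707, 0.004, 0.003]
ft_force: [-0.1, -0.2, 0.5]
width: 0.0601
```

apply_moves(
  deltas=[
    {"translation":[0,0,0],"turn":[0,0,0],"hand":0.03},
    {"translation":[0,0,0],"turn":[0,0,0],"hand":0.022},
    {"translation":[0,0,0],"turn":[0,0,0],"hand":0.015},
    {"translation":[0,0,0],"turn":[0,0,0],"hand":0.015},
    {"translation":[0,0,0],"turn":[0,0,0],"hand":0.015},
  ],
)

```text
time: 2.65
ee_pos: [0.4559, -0.0522, 0.0624]
eef_rot: [0.707, 0.707, 0.004, 0.001]
ft_force: [-24.5, -0.5, 14.6]
width: 0.0279
```

```bash
python3 -c "
from h import *
st();goto((.451,-.053,.05),0)"
```

```text
{'time': 2.65, 'joint_positions': [-0.5492, 0.1603, 0.6099, 2.1087, -0.1236, 0.8972, 0.1317], 'ee_pos': [0.4559, -0.0522, 0.0624], 'eef_rot': [0.7069, 0.7073, 0.0043, 0.0012], 'ft_force': [-24.4919, -0.4788, 14.561], 'torque': [-0.0439, 5.7173, -0.021], 'width': 0.0279}
d [-0.0049 -0.0008 -0.0124] turn [-0.0045  0.0078 -0.0004]
```

apply_moves(
  deltas=[
    {"translation":[0,0,0],"turn":[0,0,0],"hand":0.06},
    {"translation":[0,0,0],"turn":[0,0,0],"hand":0.06},
    {"translation":[-0.003,-0.001,-0.005],"turn":[-0.004,0.008,0],"hand":0.06},
    {"translation":[0,0,0],"turn":[0,0,0],"hand":0.06},
  ],
)

```text
time: 3.05
ee_pos: [0.4523, -0.0532, 0.0578]
eef_rot: [0.707, 0.707, -0.0, -0.001]
ft_force: [0.0, -0.1, 0.1]
width: 0.0521
```

```bash
python3 -c "
from h import *
st();goto((.45,-.053,.05),0)"
```

```text
{'time': 3.05, 'joint_positions': [-0.5482, 0.1681, 0.6094, 2.1136, -0.1241, 0.8945, 0.1329], 'ee_pos': [0.4523, -0.0532, 0.0578], 'eef_rot': [0.707, 0.7072, -0.0, -0.0006], 'ft_force': [0.0147, -0.0707, 0.068], 'torque': [-0.1162, 0.0678, -0.0111], 'width': 0.0521}
d [-0.0023  0.0002 -0.0078] turn [-0.0009 -0.0009 -0.0002]
```

apply_moves(
  deltas=[
    {"translation":[-0.002,0,-0.007],"turn":[0,0,0],"hand":0.06},
    {"translation":[0,0,-0.001],"turn":[0,0,0],"hand":0.06},
  ],
)

```text
time: 3.25
ee_pos: [0.4505, -0.0532, 0.0493]
eef_rot: [0.707, 0.707, 0.0, -0.0]
ft_force: [-0.5, -0.1, -0.3]
width: 0.059
```

```bash
python3 -c "
from h import *
st();goto((.45,-.053,.05),0)"
```

```text
{'time': 3.25, 'joint_positions': [-0.5445, 0.1804, 0.6068, 2.1242, -0.1348, 0.8735, 0.1419], 'ee_pos': [0.4505, -0.0532, 0.0493], 'eef_rot': [0.707, 0.7072, 0.0002, -0.0003], 'ft_force': [-0.4747, -0.0676, -0.283], 'torque': [-0.0738, 0.0584, 0.007], 'width': 0.059}
d [-0.0005  0.0002  0.0007] turn [-0.0007 -0.0002 -0.0003]
```

Good. Close gently first, to see whether the jaws are centred.

apply_moves(
  deltas=[
    {"translation":[0,0,0],"turn":[0,0,0],"hand":0.03},
    {"translation":[0,0,0],"turn":[0,0,0],"hand":0.02},
    {"translation":[0,0,0],"turn":[0,0,0],"hand":0.015},
  ],
  newtons=10,
)

```text
time: 3.55
ee_pos: [0.4505, -0.0532, 0.0489]
eef_rot: [0.707, 0.707, -0.0, -0.0]
ft_force: [-0.5, 0.1, -1.1]
width: 0.0434
```

```bash
python3 -c "
from h import *
st();goto((.45,-.053,.05),0)"
```

```text
{'time': 3.55, 'joint_positions': [-0.5444, 0.1813, 0.6068, 2.1242, -0.135, 0.873, 0.1421], 'ee_pos': [0.4505, -0.0532, 0.0489], 'eef_rot': [0.707, 0.7072, -0.0001, -0.0003], 'ft_force': [-0.4583, 0.0525, -1.1419], 'torque': [-0.0668, -0.0226, 0.0257], 'width': 0.0434}
d [-0.0005  0.0002  0.0011] turn [-0.0004 -0.0006 -0.0003]
```

apply_moves(
  deltas=[
    {"translation":[0,0,0],"turn":[0,0,0],"hand":0.02},
    {"translation":[0,0,0],"turn":[0,0,0],"hand":0.015},
    {"translation":[0,0,0],"turn":[0,0,0],"hand":0.015},
    {"translation":[0,0,0],"turn":[0,0,0],"hand":0.015},
  ],
)

```text
time: 3.95
ee_pos: [0.452, -0.0532, 0.0497]
eef_rot: [0.707, 0.707, 0.001, 0.001]
ft_force: [0.8, 0.8, -2.7]
width: 0.0236
```

apply_moves(
  deltas=[
    {"translation":[0,0,0],"turn":[0,0,0],"hand":0.015},
    {"translation":[0,0,0],"turn":[0,0,0],"hand":0.015},
    {"translation":[0,0,0.02],"turn":[0,0,0],"hand":0.015},
    {"translation":[0,0,0.03],"turn":[0,0,0],"hand":0.015},
  ],
  newtons=35,
)

```text
time: 4.35
ee_pos: [0.4483, -0.0534, 0.0972]
eef_rot: [0.707, 0.707, -0.003, -0.002]
ft_force: [0.2, 1.3, -2.3]
width: 0.0233
```

```bash
python3 -c "
from h import *
st();goto((.452,.094,.115),4)"
```

```text
{'time': 4.35, 'joint_positions': [-0.5735, 0.0871, 0.62, 2.0872, -0.0582, 0.9905, 0.0773], 'ee_pos': [0.4483, -0.0534, 0.0972], 'eef_rot': [0.707, 0.7073, -0.0028, -0.0017], 'ft_force': [0.2328, 1.3238, -2.2556], 'torque': [-0.032, -0.0177, -0.0253], 'width': 0.0233}
d [0.0037 0.1474 0.0178] turn [ 0.0018 -0.0063  0.0694]
```

apply_moves(
  deltas=[
    {"translation":[0.001,0.036,0.014],"turn":[0,-0.003,0.018],"hand":0.015},
    {"translation":[0.001,0.037,0.004],"turn":[0,-0.003,0.018],"hand":0.015},
    {"translation":[0.001,0.037,0],"turn":[0,0,0.018],"hand":0.015},
    {"translation":[0.001,0.037,0],"turn":[0,0,0.016],"hand":0.015},
    {"translation":[0.03,0.002,0],"turn":[0,0,0],"hand":0.015},
  ],
)

```text
time: 4.85
ee_pos: [0.4791, 0.0999, 0.1184]
eef_rot: [0.682, 0.731, 0.0, -0.001]
ft_force: [0.4, -0.2, -2.0]
width: 0.0232
```

```bash
python3 -c "
from h import *
st();goto((.56,.096,.115),4)"
```

```text
{'time': 4.85, 'joint_positions': [-0.7439, 0.1415, 0.4813, 1.976, -0.0772, 1.0419, -0.1583], 'ee_pos': [0.4791, 0.0999, 0.1184], 'eef_rot': [0.6822, 0.7312, 0.0001, -0.0007], 'ft_force': [0.3899, -0.1965, -1.9757], 'torque': [-0.0782, 0.0506, 0.0514], 'width': 0.0232}
d [ 0.0809 -0.0039 -0.0034] turn [-0.0011 -0.001   0.0006]
```

apply_moves(
  deltas=[
    {"translation":[0.03,-0.002,0],"turn":[0,0,0],"hand":0.015},
    {"translation":[0.03,-0.002,-0.002],"turn":[0,0,0],"hand":0.015},
    {"translation":[0.02,0,-0.001],"turn":[0,0,0],"hand":0.015},
    {"translation":[0,0,-0.015],"turn":[0,0,0],"hand":0.015},
    {"translation":[0,0,0],"turn":[0,0,0],"hand":0.015},
  ],
)

```text
time: 5.35
ee_pos: [0.5607, 0.0978, 0.0965]
eef_rot: [0.68, 0.733, -0.003, -0.002]
ft_force: [-0.9, -0.5, -2.8]
width: 0.0231
```

```bash
python3 -c "
from h import *
st();goto((.56,.096,.041),4)
snap('scene','s2'); b=cv2.imread('pics/s2.png')[160:280,250:410]; b=cv2.resize(b,None,fx=4.5,fy=4.5,interpolation=cv2.INTER_CUBIC); cv2.imwrite('pics/c4.png',b)"
```

```text
{'time': 5.35, 'joint_positions': [-0.6598, 0.3588, 0.489, 1.7892, -0.1918, 1.048, -0.0251], 'ee_pos': [0.5607, 0.0978, 0.0965], 'eef_rot': [0.6802, 0.733, -0.0028, -0.0022], 'ft_force': [-0.9079, -0.4513, -2.7805], 'torque': [-0.101, 0.11, -0.0495], 'width': 0.0231}
d [-0.0007 -0.0018 -0.0555] turn [ 0.0012 -0.0071 -0.0048]
```

View pics/c4.png

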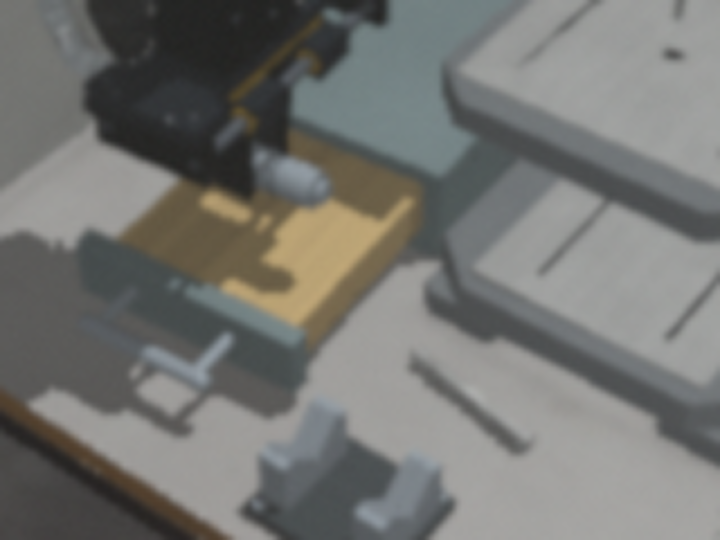

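The pin hangs over the drawer's open part, its right end at (318,188). I'm descending.

apply_moves(
  deltas=[
    {"translation":[-0.001,-0.002,-0.02],"turn":[0.001,-0.005,-0.005],"hand":0.015},
    {"translation":[0,0,-0.02],"turn":[0,0,0],"hand":0.015},
    {"translation":[0,0,-0.008],"turn":[0,0,0],"hand":0.015},
    {"translation":[0,0,0],"turn":[0,0,0],"hand":0.015},
  ],
)

```text
time: 5.8
ee_pos: [0.5576, 0.0963, 0.0499]
eef_rot: [0.682, 0.731, 0.0, -0.001]
ft_force: [0.0, 1.0, -1.5]
width: 0.023
```

```bash
python3 -c "
from h import *
st();goto((.56,.096,.0405),4)"
```

```text
{'time': 5.8, 'joint_positions': [-0.6426, 0.4106, 0.4717, 1.8362, -0.2279, 0.9485, -0.0009], 'ee_pos': [0.5576, 0.0963, 0.0499], 'eef_rot': [0.682, 0.7313, 0.0004, -0.0011], 'ft_force': [0.0178, 1.0175, -1.4836], 'torque': [-0.0935, 0.066, 0.0], 'width': 0.023}
d [ 0.0024 -0.0003 -0.0094] turn [-0.0021 -0.0011  0.    ]
```

apply_moves(
  deltas=[
    {"translation":[0.001,0,-0.006],"turn":[-0.002,0,0],"hand":0.015},
    {"translation":[0,0,-0.002],"turn":[0,0,0],"hand":0.015},
    {"translation":[0,0,0],"turn":[0,0,0],"hand":0.015},
  ],
)

```text
time: 6.1
ee_pos: [0.5592, 0.0967, 0.0435]
eef_rot: [0.682, 0.731, 0.001, -0.0]
ft_force: [0.4, -0.8, -2.5]
width: 0.0232
```

apply_moves(
  deltas=[
    {"translation":[0,0,-0.003],"turn":[0,0,0],"hand":0.015},
    {"translation":[0,0,0],"turn":[0,0,0],"hand":0.015},
  ],
)

```text
time: 6.3
ee_pos: [0.5597, 0.097, 0.041]
eef_rot: [0.682, 0.731, 0.001, 0.0]
ft_force: [-0.4, -0.3, -1.9]
width: 0.0229
```

apply_moves(
  deltas=[
    {"translation":[0,0,-0.0015],"turn":[0,0,0],"hand":0.015},
    {"translation":[0,0,0],"turn":[0,0,0],"hand":0.03},
    {"translation":[0,0,0],"turn":[0,0,0],"hand":0.038},
    {"translation":[0,0,0],"turn":[0,0,0],"hand":0.042},
    {"translation":[0,0,0],"turn":[0,0,0],"hand":0.042},
  ],
)

```text
time: 6.8
ee_pos: [0.5608, 0.097, 0.0405]
eef_rot: [0.682, 0.731, 0.002, 0.001]
ft_force: [0.0, -0.1, -0.2]
width: 0.0399
```

apply_moves(
  deltas=[
    {"translation":[0,0,0.02],"turn":[0,0,0],"hand":0.042},
    {"translation":[0,0,0.03],"turn":[0,0,0],"hand":0.042},
    {"translation":[0,0,0.03],"turn":[0,0,0],"hand":0.042},
  ],
)

```text
time: 7.1
ee_pos: [0.5579, 0.0963, 0.1189]
eef_rot: [0.682, 0.731, -0.001, -0.001]
ft_force: [0.2, 0.0, -0.0]
width: 0.0418
```

```bash
python3 -c "
from h import *
st();goto((.40,.086,.12),4)"
```

```text
{'time': 7.1, 'joint_positions': [-0.6729, 0.3223, 0.5009, 1.782, -0.1726, 1.0841, -0.0421], 'ee_pos': [0.5579, 0.0963, 0.1189], 'eef_rot': [0.6819, 0.7314, -0.0014, -0.0008], 'ft_force': [0.1828, 0.0008, -0.044], 'torque': [-0.0818, 0.0114, -0.0095], 'width': 0.0418}
d [-0.1579 -0.0103  0.0011] turn [ 0.0009 -0.0031 -0.0002]
```

apply_moves(
  deltas=[
    {"translation":[-0.045,-0.003,0],"turn":[0,0,0],"hand":0.0},
    {"translation":[-0.045,-0.003,0],"turn":[0,0,0],"hand":0.0},
    {"translation":[-0.045,-0.003,0],"turn":[0,0,0],"hand":0.0},
    {"translation":[-0.015,-0.001,0],"turn":[0,0,0],"hand":0.0},
    {"translation":[0,0,0],"turn":[0,0,0],"hand":0.0},
  ],
  newtons=20,
)

```text
time: 7.6
ee_pos: [0.4071, 0.0863, 0.1237]
eef_rot: [0.682, 0.731, 0.004, 0.002]
ft_force: [-0.8, 0.2, -0.7]
width: 0.0096
```

```bash
python3 -c "
from h import *
st();goto((.408,.086,.045),4)
snap('scene','s3'); b=cv2.imread('pics/s3.png')[160:280,230:390]; b=cv2.resize(b,None,fx=4.5,fy=4.5,interpolation=cv2.INTER_CUBIC); cv2.imwrite('pics/c5.png',b)"
```

```text
{'time': 7.6, 'joint_positions': [-0.8022, -0.0615, 0.4763, 2.1462, 0.0322, 1.0422, -0.2727], 'ee_pos': [0.4071, 0.0863, 0.1237], 'eef_rot': [0.6819, 0.7314, 0.0037, 0.0018], 'ft_force': [-0.8057, 0.2058, -0.6932], 'torque': [-0.0903, 0.0675, 0.0327], 'width': 0.0096}
d [ 0.0009 -0.0003 -0.0787] turn [-0.0029  0.0076 -0.0002]
```

View pics/c5.png

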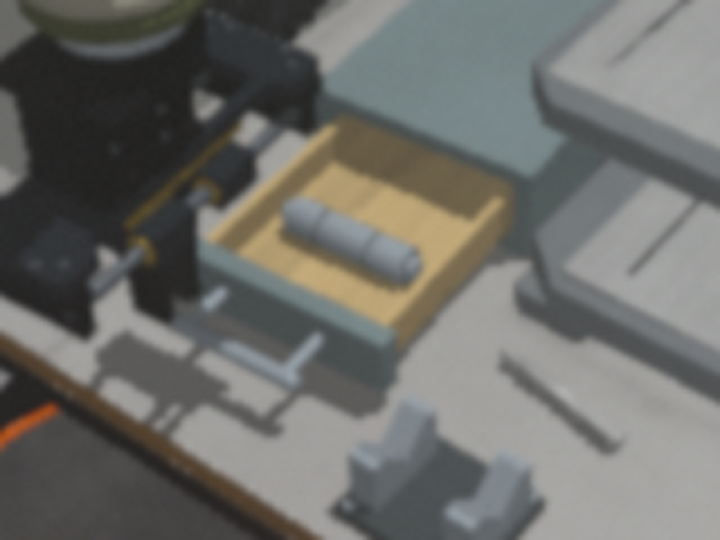

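The finished pin lies flat in the drawer at (350,245) of the crop, and the fingers are clear in front of the handle (235,345).

apply_moves(
  deltas=[
    {"translation":[0,0,-0.03],"turn":[-0.003,0.007,0],"hand":0.0},
    {"translation":[0,0,-0.03],"turn":[0,0,0],"hand":0.0},
    {"translation":[0,0,-0.018],"turn":[0,0,0],"hand":0.0},
    {"translation":[0,0,0],"turn":[0,0,0],"hand":0.0},
  ],
)

```text
time: 8.05
ee_pos: [0.4142, 0.0868, 0.0453]
eef_rot: [0.682, 0.731, 0.003, 0.003]
ft_force: [0.6, -0.4, -0.0]
width: 0.0002
```

```bash
python3 -c "
from h import *
st();goto((.42,.087,.042),4)"
```

```text
{'time': 8.05, 'joint_positions': [-0.7892, 0.1014, 0.4957, 2.2009, -0.0623, 0.8445, -0.1859], 'ee_pos': [0.4142, 0.0868, 0.0453], 'eef_rot': [0.6824, 0.731, 0.003, 0.0026], 'ft_force': [0.5531, -0.3904, -0.0181], 'torque': [-0.0702, -0.0161, -0.0206], 'width': 0.0002}
d [ 0.0058  0.0002 -0.0033] turn [-0.0008  0.008   0.0012]
```

apply_moves(
  deltas=[
    {"translation":[0.012,0.001,-0.003],"turn":[0,0.008,0],"hand":0.0},
    {"translation":[0.015,0.001,0],"turn":[0,0,0],"hand":0.0},
    {"translation":[0.015,0.001,0],"turn":[0,0,0],"hand":0.0},
    {"translation":[0.015,0.001,0],"turn":[0,0,0],"hand":0.0},
    {"translation":[0.015,0.001,0],"turn":[0,0,0],"hand":0.0},
  ],
)

```text
time: 8.55
ee_pos: [0.4906, 0.0916, 0.044]
eef_rot: [0.683, 0.731, -0.002, -0.001]
ft_force: [-0.9, 0.0, -0.7]
width: 0.0004
```

```bash
python3 -c "
from h import *
st();goto((.56,.096,.042),4)"
```

```text
{'time': 8.55, 'joint_positions': [-0.7212, 0.2867, 0.5004, 2.0097, -0.1745, 0.8903, -0.0587], 'ee_pos': [0.4906, 0.0916, 0.044], 'eef_rot': [0.6825, 0.7309, -0.0019, -0.0008], 'ft_force': [-0.863, 0.0214, -0.7241], 'torque': [-0.0688, 0.4265, 0.0262], 'width': 0.0004}
d [ 0.0694  0.0044 -0.002 ] turn [ 0.0017 -0.0037  0.0014]
```

apply_moves(
  deltas=[
    {"translation":[0.015,0.001,-0.002],"turn":[0,0,0],"hand":0.0},
    {"translation":[0.015,0.001,0],"turn":[0,0,0],"hand":0.0},
    {"translation":[0.012,0.001,0],"turn":[0,0,0],"hand":0.0},
    {"translation":[0.008,0.001,0],"turn":[0,0,0],"hand":0.0},
  ],
)

```text
time: 8.95
ee_pos: [0.5467, 0.0958, 0.0445]
eef_rot: [0.682, 0.731, -0.002, -0.0]
ft_force: [-2.5, -0.3, -0.4]
width: 0.0005
```

apply_moves(
  deltas=[
    {"translation":[0.006,0,0],"turn":[0,0,0],"hand":0.0},
    {"translation":[0.006,0,0],"turn":[0,0,0],"hand":0.0},
  ],
)

```text
time: 9.15
ee_pos: [0.5602, 0.0962, 0.0451]
eef_rot: [0.682, 0.731, -0.002, -0.0]
ft_force: [-1.3, 1.0, -0.6]
width: 0.0003
```

apply_moves(
  deltas=[
    {"translation":[0.005,0,-0.002],"turn":[0,0,0],"hand":0.0},
    {"translation":[0.004,0,0],"turn":[0,0,0],"hand":0.0},
  ],
)

```text
time: 9.35
ee_pos: [0.5686, 0.0963, 0.0429]
eef_rot: [0.682, 0.731, -0.003, -0.001]
ft_force: [-19.9, 0.1, 13.9]
width: 0.0003
```

apply_moves(
  deltas=[
    {"translation":[0.001,0,0.001],"turn":[0,0,0],"hand":0.0},
    {"translation":[0.0,0,0],"turn":[0,0,0],"hand":0.0},
  ],
)

```text
time: 9.55
ee_pos: [0.5682, 0.0963, 0.0432]
eef_rot: [0.682, 0.731, -0.005, -0.003]
ft_force: [0.8, -0.1, 0.9]
width: 0.0005
```

apply_moves(
  deltas=[
    {"translation":[-0.015,-0.001,0],"turn":[0,0,0],"hand":0.0},
    {"translation":[-0.04,-0.003,0],"turn":[0,0,0],"hand":0.0},
    {"translation":[-0.03,-0.003,0.03],"turn":[0,0,0],"hand":0.03},
    {"translation":[-0.03,-0.01,0.03],"turn":[0,0,0],"hand":0.06},
    {"translation":[0,0,0],"turn":[0,0,0],"hand":0.06},
  ],
)

```text
time: 10.05
ee_pos: [0.4519, 0.0781, 0.1051]
eef_rot: [0.682, 0.731, -0.003, -0.001]
ft_force: [0.8, 0.3, -0.2]
width: 0.0167
```

```bash
python3 -c "
from h import *
st()
a=snap('scene','s4'); t=snap('top','t4')
b=cv2.imread('pics/s4.png')[150:345,270:450]; b=cv2.resize(b,None,fx=3,fy=3,interpolation=cv2.INTER_CUBIC); cv2.imwrite('pics/c6.png',b)"
```

```text
{'time': 10.05, 'joint_positions': [-0.7844, 0.0903, 0.5394, 2.0607, -0.0527, 1.0093, -0.1492], 'ee_pos': [0.4519, 0.0781, 0.1051], 'eef_rot': [0.6822, 0.7311, -0.0027, -0.0007], 'ft_force': [0.8395, 0.3281, -0.21], 'torque': [-0.117, -0.0133, 0.0188], 'width': 0.0167}
```

View pics/c6.png

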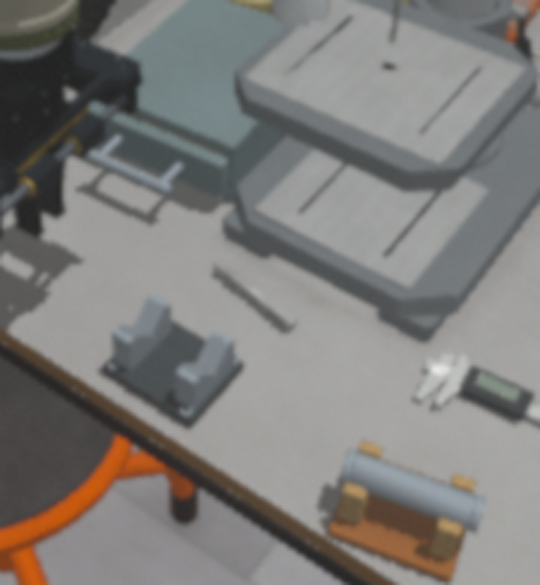

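```bash
python3 -c "
from h import *
print('handle now',ray('scene',270+131/3,150+171/3,.04),'before (c2)',ray('scene',255+96/3.5,175+220/3.5,.04))
goto((.449,-.262,.13),11)
b=cv2.imread('pics/t4.png')[120:260,255:435]; b=cv2.resize(b,None,fx=4.2,fy=4.2,interpolation=cv2.INTER_CUBIC); cv2.imwrite('pics/c7.png',b)"
```

```text
handle now [0.58243055 0.0926353  0.04      ] before (c2) [0.44757204 0.08383371 0.04      ]
d [-0.0043 -0.3412  0.0271] turn [ 0.005  -0.0056  0.1213]
```

View pics/c7.png

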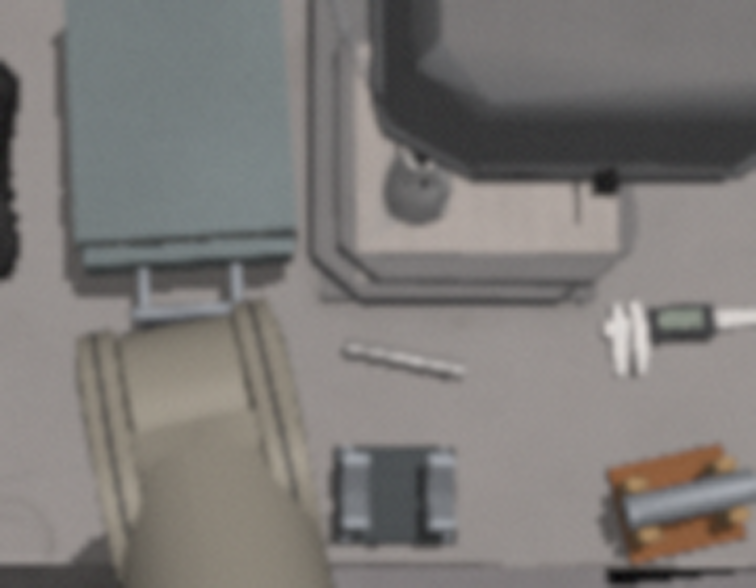

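The top view shows the drawer shut against the casing (front edge at row 255 of the crop) and the V-fixture empty at (396,495).

```bash
python3 -c "
from h import *
def T(u,v,z): return ray('top',*crop(u,v,255,120,4.2),z)
pl=[T(u,v,.01) for u,v in((335,447),(456,447),(330,546),(456,543))]
print(np.mean(pl,0)); print(T(356,490,.043),T(443,488,.043))
"
```

```text
[ 0.45027028 -0.05158396  0.01      ]
[ 0.45136428 -0.02163848  0.043     ] [ 0.45314873 -0.08372574  0.043     ]
```

apply_moves(
  deltas=[
    {"translation":[0,-0.045,0.01],"turn":[0,0,0.02],"hand":0.06},
    {"translation":[0,-0.045,0.01],"turn":[0,0,0.02],"hand":0.06},
    {"translation":[0,-0.045,0.007],"turn":[0,0,0.02],"hand":0.06},
    {"translation":[0,-0.045,0],"turn":[0,0,0.02],"hand":0.06},
    {"translation":[0,-0.045,0],"turn":[0,0,0.02],"hand":0.06},
  ],
  newtons=10,
)

```text
time: 10.65
ee_pos: [0.4569, -0.1471, 0.1283]
eef_rot: [0.637, 0.77, -0.005, 0.002]
ft_force: [0.1, 0.1, 0.5]
width: 0.0582
```

```bash
python3 -c "
from h import *
st();goto((.448,-.262,.10),11)"
```

```text
{'time': 10.65, 'joint_positions': [-0.4953, 0.1152, 0.7541, 1.9991, -0.0786, 1.0609, 0.4823], 'ee_pos': [0.4569, -0.1471, 0.1283], 'eef_rot': [0.6375, 0.7704, -0.0049, 0.0016], 'ft_force': [0.125, 0.0838, 0.4694], 'torque': [-0.0438, 0.0014, -0.0275], 'width': 0.0582}
d [-0.0089 -0.1149 -0.0283] turn [ 0.0096 -0.0037  0.0037]
```

apply_moves(
  deltas=[
    {"translation":[-0.003,-0.039,-0.002],"turn":[0.004,-0.002,0.004],"hand":0.06},
    {"translation":[-0.003,-0.039,-0.005],"turn":[0.004,-0.001,0],"hand":0.06},
    {"translation":[-0.004,-0.037,-0.01],"turn":[0.002,0,0],"hand":0.06},
    {"translation":[0,0,-0.01],"turn":[0,0,0],"hand":0.06},
    {"translation":[0,0,0],"turn":[0,0,0],"hand":0.06},
  ],
)

```text
time: 11.15
ee_pos: [0.4476, -0.2767, 0.0969]
eef_rot: [0.638, 0.77, -0.006, 0.002]
ft_force: [-0.7, 0.7, -0.8]
width: 0.0599
```

```bash
python3 -c "
from h import *
st();goto((.447,-.263,.042),11)
snap('scene','s5'); b=cv2.imread('pics/s5.png')[240:370,330:480]; b=cv2.resize(b,None,fx=4,fy=4,interpolation=cv2.INTER_CUBIC); cv2.imwrite('pics/c8.png',b)"
```

```text
{'time': 11.15, 'joint_positions': [-0.2438, 0.3095, 0.8147, 1.9201, -0.2494, 1.0172, 0.8656], 'ee_pos': [0.4476, -0.2767, 0.0969], 'eef_rot': [0.6382, 0.7698, -0.0057, 0.0021], 'ft_force': [-0.7475, 0.6634, -0.8295], 'torque': [-0.0435, 0.032, 0.0193], 'width': 0.0599}
d [-0.0006  0.0137 -0.0549] turn [ 0.0114 -0.0041  0.0056]
```

View pics/c8.png

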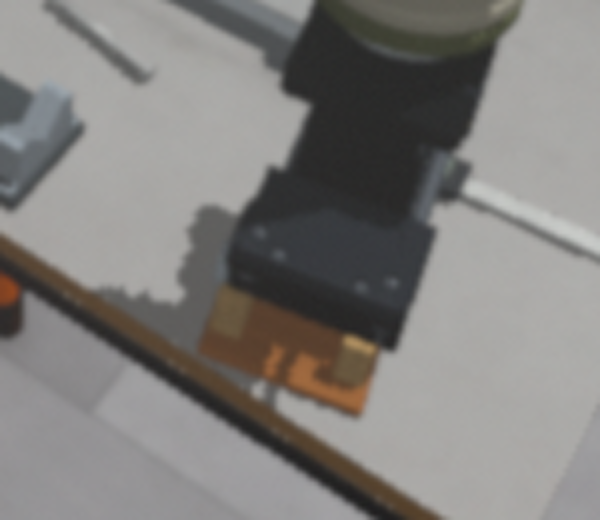

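The gripper body hides the pin here and only the rest's near saddles show, at (232,315) and (355,360). I'll go by the first measurement and watch the force.

apply_moves(
  deltas=[
    {"translation":[-0.001,0.013,-0.003],"turn":[0.01,-0.004,0.005],"hand":0.06},
    {"translation":[0,0,-0.01],"turn":[0,0,0],"hand":0.06},
    {"translation":[0,0,0],"turn":[0,0,0],"hand":0.06},
  ],
)

```text
time: 11.5
ee_pos: [0.4484, -0.2602, 0.0836]
eef_rot: [0.634, 0.773, 0.0, 0.001]
ft_force: [-1.0, 0.1, 1.5]
width: 0.06
```

```bash
python3 -c "
from h import *
goto((.447,-.263,.042),11)"
```

```text
d [-0.0014 -0.0028 -0.0416] turn [ 0.0009  0.0012 -0.0044]
```

apply_moves(
  deltas=[
    {"translation":[-0.001,-0.002,-0.01],"turn":[0.001,0.001,-0.004],"hand":0.06},
    {"translation":[0,0,-0.01],"turn":[0,0,0],"hand":0.06},
    {"translation":[0,0,-0.01],"turn":[0,0,0],"hand":0.06},
    {"translation":[0,0,-0.003],"turn":[0,0,0],"hand":0.06},
    {"translation":[0,0,0],"turn":[0,0,0],"hand":0.06},
  ],
)

```text
time: 12.0
ee_pos: [0.4478, -0.2608, 0.0475]
eef_rot: [0.635, 0.773, 0.001, -0.0]
ft_force: [-0.3, -0.4, 0.4]
width: 0.0601
```

```bash
python3 -c "
from h import *
goto((.447,-.263,.042),11)"
```

```text
d [-0.0008 -0.0022 -0.0055] turn [-0.001   0.0005 -0.0028]
```

apply_moves(
  deltas=[
    {"translation":[-0.001,-0.002,-0.006],"turn":[-0.001,0,-0.003],"hand":0.06},
    {"translation":[0,0,0],"turn":[0,0,0],"hand":0.04},
    {"translation":[0,0,0],"turn":[0,0,0],"hand":0.03},
    {"translation":[0,0,0],"turn":[0,0,0],"hand":0.02},
    {"translation":[0,0,0],"turn":[0,0,0],"hand":0.015},
  ],
)

```text
time: 12.5
ee_pos: [0.447, -0.2636, 0.0416]
eef_rot: [0.637, 0.771, 0.0, 0.001]
ft_force: [-0.3, 0.1, 1.1]
width: 0.0354
```

apply_moves(
  deltas=[
    {"translation":[0,0,0],"turn":[0,0,0],"hand":0.015},
    {"translation":[0,0,0],"turn":[0,0,0],"hand":0.015},
    {"translation":[0,0,0],"turn":[0,0,0],"hand":0.015},
  ],
)

```text
time: 12.8
ee_pos: [0.4473, -0.2636, 0.0419]
eef_rot: [0.636, 0.771, 0.0, 0.001]
ft_force: [0.2, -0.5, -1.9]
width: 0.0237
```

apply_moves(
  deltas=[
    {"translation":[0,0,0],"turn":[0,0,0],"hand":0.015},
    {"translation":[0,0,0],"turn":[0,0,0],"hand":0.015},
    {"translation":[0,0,0.02],"turn":[0,0,0],"hand":0.015},
    {"translation":[0,0,0.03],"turn":[0,0,0],"hand":0.015},
    {"translation":[0,0,0.01],"turn":[0,0,0],"hand":0.015},
  ],
  newtons=40,
)

```text
time: 13.3
ee_pos: [0.4452, -0.2627, 0.1013]
eef_rot: [0.637, 0.771, -0.001, -0.001]
ft_force: [-0.2, -0.6, -2.1]
width: 0.023
```

```bash
python3 -c "
from h import *
st();goto((.452,-.053,.11),-0.5)"
```

```text
{'time': 13.3, 'joint_positions': [-0.2711, 0.2822, 0.8198, 1.935, -0.2385, 1.0271, 0.845], 'ee_pos': [0.4452, -0.2627, 0.1013], 'eef_rot': [0.6365, 0.7712, -0.0009, -0.0014], 'ft_force': [-0.25, -0.5891, -2.0774], 'torque': [-0.1117, -0.0031, 0.0463], 'width': 0.023}
d [0.0068 0.2097 0.0087] turn [-0.0006 -0.0032 -0.1995]
```

apply_moves(
  deltas=[
    {"translation":[0.002,0.042,0.004],"turn":[0,0,-0.04],"hand":0.015},
    {"translation":[0.002,0.042,0.002],"turn":[0,0,-0.04],"hand":0.015},
    {"translation":[0.001,0.042,0.001],"turn":[0,0,-0.04],"hand":0.015},
    {"translation":[0.001,0.042,0],"turn":[0,0,-0.04],"hand":0.015},
    {"translation":[0,0.03,0],"turn":[0,0,-0.035],"hand":0.015},
  ],
)

```text
time: 13.8
ee_pos: [0.4491, -0.0631, 0.1082]
eef_rot: [0.714, 0.7, -0.001, 0.0]
ft_force: [0.5, -0.6, -2.0]
width: 0.023
```

```bash
python3 -c "
from h import *
st();goto((.452,-.053,.09),-0.5)"
```

```text
{'time': 13.8, 'joint_positions': [-0.6804, 0.071, 0.7525, 2.0807, -0.0556, 1.0108, 0.0803], 'ee_pos': [0.4491, -0.0631, 0.1082], 'eef_rot': [0.7142, 0.6999, -0.0009, 0.0001], 'ft_force': [0.4729, -0.5878, -1.9816], 'torque': [-0.0856, 0.0289, -0.0278], 'width': 0.023}
d [ 0.0029  0.0101 -0.0182] turn [ 0.0014 -0.0012  0.0114]
```

apply_moves(
  deltas=[
    {"translation":[0.003,0.01,-0.01],"turn":[0.001,-0.001,0.011],"hand":0.015},
    {"translation":[0,0,-0.01],"turn":[0,0,0],"hand":0.015},
    {"translation":[0,0,0],"turn":[0,0,0],"hand":0.015},
  ],
)

```text
time: 14.1
ee_pos: [0.4514, -0.0489, 0.0856]
eef_rot: [0.708, 0.707, -0.0, -0.001]
ft_force: [0.0, 0.1, -2.9]
width: 0.0227
```

```bash
python3 -c "
from h import *
goto((.452,-.053,.062),-0.5)
snap('scene','s6'); b=cv2.imread('pics/s6.png')[205:315,260:410]; b=cv2.resize(b,None,fx=5,fy=5,interpolation=cv2.INTER_CUBIC); cv2.imwrite('pics/c9.png',b)"
```

```text
d [ 0.0006 -0.0041 -0.0236] turn [-0.0014 -0.0014 -0.0075]
```

View pics/c9.png

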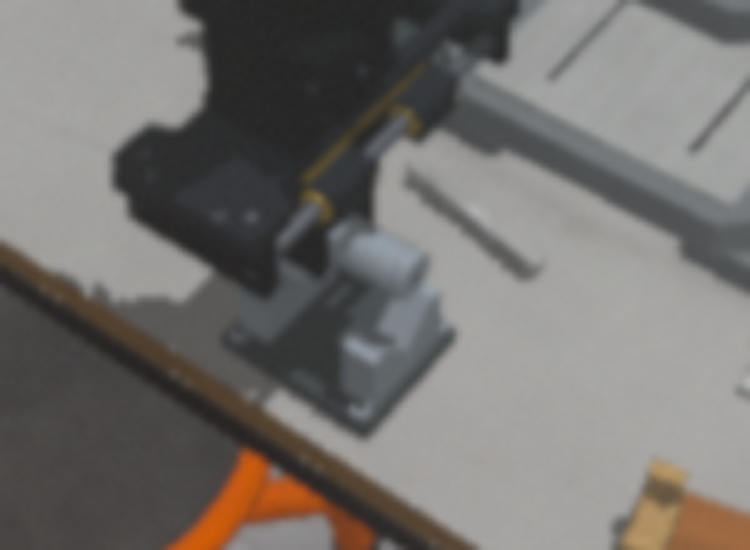

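The new pin hangs above the V-blocks, its right end face at about (410,268) of the crop. I'll check that end position.

```bash
python3 -c "
from h import *
print(ray('scene',*crop(410,268,260,205,5),.081), 'block outer top corners expected x,y; axis right end of V', ray('scene',*crop(400,345,260,205,5),.03))
goto((.452,-.053,.06),-0.5)"
```

```text
[ 0.45492797 -0.09061093  0.081     ] block outer top corners expected x,y; axis right end of V [ 0.45029624 -0.08939298  0.03      ]
d [ 0.0004 -0.0037 -0.0261] turn [-0.0012 -0.0009 -0.0065]
```

apply_moves(
  deltas=[
    {"translation":[0.001,-0.004,-0.01],"turn":[-0.001,-0.001,-0.007],"hand":0.015},
    {"translation":[0,0,-0.01],"turn":[0,0,0],"hand":0.015},
    {"translation":[0,0,0],"turn":[0,0,0],"hand":0.015},
  ],
)

```text
time: 14.45
ee_pos: [0.4525, -0.0574, 0.0643]
eef_rot: [0.712, 0.702, -0.0, 0.0]
ft_force: [0.2, -0.1, -2.2]
width: 0.0231
```

```bash
python3 -c "
from h import *
goto((.452,-.053,.05),-0.5)"
```

```text
d [-0.0005  0.0044 -0.0143] turn [0.0013 0.     0.0062]
```

apply_moves(
  deltas=[
    {"translation":[-0.0005,0.002,-0.005],"turn":[0.001,0,0.006],"hand":0.015},
    {"translation":[0,0,-0.004],"turn":[0,0,0],"hand":0.015},
    {"translation":[0,0,0],"turn":[0,0,0],"hand":0.015},
  ],
)

```text
time: 14.75
ee_pos: [0.4519, -0.0563, 0.0543]
eef_rot: [0.711, 0.703, -0.0, 0.0]
ft_force: [-0.2, 0.1, -1.6]
width: 0.023
```

```bash
python3 -c "
from h import *
st();goto((.452,-.055,.05),-0.5)"
```

```text
{'time': 14.75, 'joint_positions': [-0.6527, 0.1877, 0.7332, 2.1211, -0.1607, 0.8871, 0.1636], 'ee_pos': [0.4519, -0.0563, 0.0543], 'eef_rot': [0.7107, 0.7035, -0.0004, 0.0001], 'ft_force': [-0.2302, 0.0622, -1.6234], 'torque': [-0.0553, 0.0773, -0.0199], 'width': 0.023}
d [ 0.0001  0.0013 -0.0043] turn [ 0.0008 -0.0004  0.0015]
```

apply_moves(
  deltas=[
    {"translation":[0,0.001,-0.002],"turn":[0.001,0,0.002],"hand":0.015},
    {"translation":[0,0,-0.001],"turn":[0,0,0],"hand":0.015},
  ],
)

```text
time: 14.95
ee_pos: [0.4522, -0.0551, 0.0514]
eef_rot: [0.71, 0.704, 0.0, -0.0]
ft_force: [-0.4, -0.2, -2.4]
width: 0.0232
```

apply_moves(
  deltas=[
    {"translation":[0,0,-0.001],"turn":[0,0,0],"hand":0.015},
    {"translation":[0,0,0],"turn":[0,0,0],"hand":0.015},
  ],
)

```text
time: 15.15
ee_pos: [0.4524, -0.055, 0.0505]
eef_rot: [0.71, 0.704, 0.0, -0.0]
ft_force: [0.1, -0.7, -2.2]
width: 0.0232
```

apply_moves(
  deltas=[
    {"translation":[0,0,-0.001],"turn":[0,0,0.002],"hand":0.015},
    {"translation":[0,0,0],"turn":[0,0,0],"hand":0.015},
  ],
)

```text
time: 15.35
ee_pos: [0.4526, -0.0549, 0.0502]
eef_rot: [0.709, 0.705, 0.001, -0.0]
ft_force: [-2.7, 0.3, -0.6]
width: 0.0231
```

apply_moves(
  deltas=[
    {"translation":[0,0,-0.001],"turn":[0,0,0],"hand":0.015},
  ],
)

```text
time: 15.45
ee_pos: [0.4527, -0.0548, 0.0498]
eef_rot: [0.709, 0.705, 0.001, -0.001]
ft_force: [-9.5, 0.0, 24.5]
width: 0.0233
```

apply_moves(
  deltas=[
    {"translation":[-0.0005,0,0],"turn":[0,0,0],"hand":0.015},
    {"translation":[0,0,0],"turn":[0,0,0],"hand":0.015},
  ],
)

```text
time: 15.65
ee_pos: [0.4525, -0.0549, 0.0503]
eef_rot: [0.709, 0.705, 0.001, -0.001]
ft_force: [-1.0, 0.2, -1.3]
width: 0.023
```

apply_moves(
  deltas=[
    {"translation":[0,0,-0.0005],"turn":[0,0,0],"hand":0.015},
  ],
)

```text
time: 15.75
ee_pos: [0.4526, -0.0549, 0.05]
eef_rot: [0.71, 0.705, 0.002, -0.001]
ft_force: [-4.5, 0.5, 10.0]
width: 0.023
```

```bash
python3 -c "
from h import *
st();goto((.452,-.055,.05),-0.5)"
```

```text
{'time': 15.75, 'joint_positions': [-0.6473, 0.1972, 0.7288, 2.1236, -0.1748, 0.8766, 0.1772], 'ee_pos': [0.4526, -0.0549, 0.05], 'eef_rot': [0.7095, 0.7047, 0.0015, -0.0007], 'ft_force': [-4.4956, 0.5284, 10.0447], 'torque': [-0.047, 1.0532, -0.2227], 'width': 0.023}
d [-0.0006 -0.0001 -0.    ] turn [-0.0031  0.0012 -0.0018]
```

apply_moves(
  deltas=[
    {"translation":[-0.0008,0,-0.0005],"turn":[-0.003,0.001,-0.002],"hand":0.015},
  ],
)

```text
time: 15.85
ee_pos: [0.4525, -0.0549, 0.0501]
eef_rot: [0.71, 0.704, 0.001, 0.0]
ft_force: [0.1, 0.7, 8.5]
width: 0.0231
```

apply_moves(
  deltas=[
    {"translation":[-0.0003,0,-0.0006],"turn":[0,0,0],"hand":0.015},
  ],
)

```text
time: 15.95
ee_pos: [0.4526, -0.0548, 0.05]
eef_rot: [0.71, 0.704, 0.001, 0.001]
ft_force: [-6.0, -0.2, 12.5]
width: 0.0233
```

apply_moves(
  deltas=[
    {"translation":[0,0,-0.0006],"turn":[0,0,0],"hand":0.015},
  ],
)

```text
time: 16.05
ee_pos: [0.4527, -0.0548, 0.0499]
eef_rot: [0.71, 0.704, 0.001, 0.0]
ft_force: [-8.6, 1.0, 17.7]
width: 0.0231
```

apply_moves(
  deltas=[
    {"translation":[-0.0008,0,-0.0006],"turn":[0,0,0],"hand":0.015},
  ],
)

```text
time: 16.15
ee_pos: [0.4526, -0.0549, 0.05]
eef_rot: [0.71, 0.704, 0.002, 0.0]
ft_force: [-1.7, 0.8, 9.4]
width: 0.0231
```

```bash
python3 -c "
from h import *
for i in range(4):
    s=readout.read_state(); print(s['time'],np.round(s['ft_force'],2),np.round(s['ee_pos'],4),np.round(s['torque'],2)); camera('scene')
"
```

```text
16.15 [-1.71  0.82  9.41] [ 0.4526 -0.0549  0.05  ] [-0.12  0.28 -0.22]
16.2 [-2.36  0.52 11.02] [ 0.4526 -0.0548  0.05  ] [-0.18  0.65 -0.19]
16.25 [-3.55  0.39 10.55] [ 0.4526 -0.0548  0.05  ] [-0.11  0.71 -0.15]
16.3 [-3.22  0.34 10.21] [ 0.4526 -0.0548  0.05  ] [-0.06  0.78 -0.14]
```

apply_moves(
  deltas=[
    {"translation":[-0.0011,0,-0.0006],"turn":[0,0,0],"hand":0.015},
  ],
)

```text
time: 16.45
ee_pos: [0.4526, -0.0548, 0.05]
eef_rot: [0.71, 0.704, 0.002, 0.001]
ft_force: [0.4, 1.4, 6.0]
width: 0.0228
```

```bash
python3 -c "
from h import *
for i in range(7):
    s=readout.read_state(); print(s['time'],np.round(s['ft_force'],2),np.round(s['ee_pos'],4)); im=camera('scene')
goto((.452,-.055,.05),-0.5)
cv2.imwrite('pics/s7.png',im[:,:,::-1]); b=im[150:315,255:455,::-1]; cv2.imwrite('pics/c10.png',cv2.resize(b,None,fx=3.6,fy=3.6,interpolation=cv2.INTER_CUBIC))
"
```

```text
16.45 [0.43 1.45 5.99] [ 0.4526 -0.0548  0.05  ]
16.5 [-1.1  -0.07  7.33] [ 0.4526 -0.0548  0.05  ]
16.55 [-0.74 -0.24  5.96] [ 0.4526 -0.0548  0.05  ]
16.6 [-0.4   0.21  6.73] [ 0.4526 -0.0548  0.05  ]
16.65 [-1.42  0.33  6.5 ] [ 0.4526 -0.0548  0.05  ]
16.7 [-2.03  0.81  7.52] [ 0.4526 -0.0548  0.05  ]
16.75 [-0.78 -0.05  6.52] [ 0.4526 -0.0548  0.05  ]
d [-0.0006 -0.0001 -0.    ] turn [-0.0018  0.0052  0.0009]
```

View pics/c10.png

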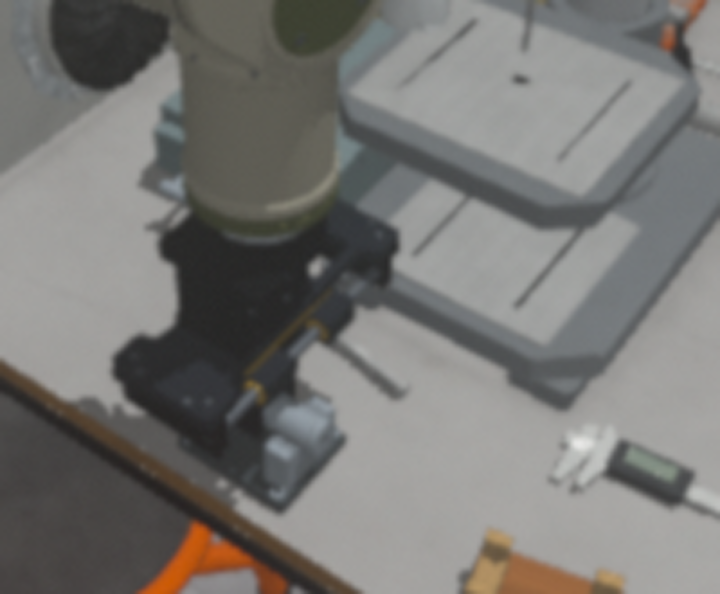

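The new pin lies down in the V at about (305,420) of the crop, held by the fingers, with the punch and calipers untouched. I'm setting the final push nearer 10 N.

apply_moves(
  deltas=[
    {"translation":[-0.0012,0,-0.0009],"turn":[0,0,0],"hand":0.015},
  ],
)

```text
time: 16.9
ee_pos: [0.4526, -0.0548, 0.0499]
eef_rot: [0.711, 0.704, 0.003, 0.002]
ft_force: [-2.2, 0.5, 13.4]
width: 0.0229
```

```bash
python3 -c "
from h import *
for i in range(10):
    s=readout.read_state(); print(s['time'],np.round(s['ft_force'],2),np.round(s['ee_pos'],4)); im=camera('scene')
"
```

```text
16.9 [-2.16  0.45 13.35] [ 0.4526 -0.0548  0.0499]
16.95 [-1.96 -0.   11.52] [ 0.4525 -0.0548  0.0499]
17.0 [-2.47 -0.35 10.79] [ 0.4526 -0.0549  0.05  ]
17.05 [-1.84  0.38 10.75] [ 0.4526 -0.0549  0.0499]
17.1 [-2.37  1.53 11.4 ] [ 0.4526 -0.0548  0.05  ]
17.15 [-1.84  0.14 10.72] [ 0.4525 -0.0548  0.0499]
17.2 [-2.03  0.17 10.61] [ 0.4526 -0.0548  0.05  ]
17.25 [-2.1   0.07 10.84] [ 0.4525 -0.0548  0.0499]
17.3 [-2.86 -0.13 10.05] [ 0.4526 -0.0548  0.05  ]
17.35 [-1.95 -0.13 10.45] [ 0.4525 -0.0548  0.0499]
```

Steady at about 10.7 N down and 2 N sideways, so both flanks are loaded. I'm handing in.

```bash
python3 -c "
from h import *
print(order.close_job()); st()"
```

```text
the job is handed in; nothing more can be done
None
the job is handed in; nothing more can be done
```

I completed the pin changeover and handed the job in at about 17.4 s of the 69 s; no verdict is reported.

**What I did:**
- I laid the finished pin in the open drawer and let it go a few millimetres or less above the drawer floor.
- I pushed the drawer shut by its handle until it hit the end stop at about 20 N. The handle measured 135 mm further in than before.
- I moved the new pin from the wooden rest into the V and left it gripped and pressed down there.

**Last checks:**
- **Push:** it held steady for 0.4 s at about 10–11 N down and 2 N sideways. From that I work out roughly 7 N or more on each side of the V. I couldn't measure the two sides separately.
- **Seating:** the tool stood at x 0.4526, within 1 mm of where it gripped the finished pin in the V. The height also matches a seated pin.
- **End-to-end centring:** two readings disagreed by about 6 mm, putting the pin's centre between 3 mm one way and 3 mm the other. Both are inside the 12 mm limit.
- **Other tools:** the punch and calipers looked unmoved in the last picture. I never worked near the chuck key or pliers and did not check them.

My first grip on the finished pin was too high and off-centre. It pressed about 25 N sideways, so I opened the gripper, corrected and gripped again before lifting.

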